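Pull check of the bakery's spring balance

TASK

Before the pastry baskets are weighed, give the spring balance its pull check: hang it by its eye on the hook of the weighing stand and let it hang there freely and come to rest. Then take the collar above its load hook and draw the rod straight down against the spring until the broad dark ring on the rod stands level with the mouth of the housing, and finish still holding it there, without letting go. Leave the shaker, bowl and scraper where they are.

Things in the scene. Friction and masses are not known exactly. Their poses are not given: they have to be found in the camera images.
- balance_center (a point): Housing centre of the loose spring balance: aluminium box section, black end caps, 110 long x 30 wide x 26 mm high lying flat on the bench (centre 13 mm up). x points along it to the eye, y across its width, z up while it lies and towards the robot's side (stand -x) once it hangs. Whole balance about 0.28 kg (varies); centre of mass about 17 mm towards the rod end
- balance_eye (a point): Centre of the round hole of the hanging eye, a flat welded ring of 6 mm steel wire, 36 mm outside, hole 24 mm, 75 mm from the housing's centre on its +x side; the hole's axis is the balance's z. A neck 10 mm thick joins it to the housing
- balance_mouth (a point): Centre of the housing's end face on its -x side, 55 mm from the housing's centre, where the steel rod of 12 mm diameter comes out
- collar (a point): Centre of the knurled steel collar fixed on the rod, 24 mm diameter, 28 mm long along the rod; a 6 mm wire load hook reaches to 44 mm beyond this centre. With the rod home it stands 45 mm outside the mouth. Same axes as the balance
- draw_rod (a joint): How far the rod is drawn out of the housing (m): 0 home, 0.080 at its end stop. Two thin dark rings on the rod come level with the mouth at 0.020 and 0.040; the broad dark ring (5 mm wide) is level with it, its middle at the mouth, at 0.060. The spring pulls back with about 1.2 N at home and 16 N at the broad ring (245 N per m)
- stand: Fixed weighing stand, grey steel portal: two 22 mm square posts 220 mm apart on feet 220 x 42 x 10 mm, crossbar with its top at 355 mm, hook in its middle. Origin on the bench straight below the hook's seat; posts and crossbar stand 47 mm from it towards +x. x points from the robot's side through the portal, y along the crossbar, z up. A 16 mm tie bar joins the posts at 45 mm height
- hook_seat (a point): Lowest point of the hook (centre of its 9 mm round bar), 320 mm above the bench, the bottom of its V-shaped bend, where an eye comes to rest. From there the hook rises at 45 degrees towards the robot's side (stand -x)
- hook_tip (a point): Free, open end of the hook: 34 mm from the seat along the stand's -x and 34 mm above it; same 9 mm bar. Both hook points have the stand's axes. An eye is passed over it along the 45 degree slope
- shaker: Loose aluminium flour shaker, 71 mm diameter, 108 mm high; origin at the centre of its underside. Not to be disturbed
- bowl: Loose steel bowl, 150 mm diameter, 60 mm high; origin at the centre of its underside. Not to be disturbed
- scraper: Loose dough scraper with a wooden grip, 95 x 118 x 28 mm, lying flat; origin at its underside. Not to be disturbed
Mind the look-alikes: they are no part of the job. Several things look just like the part that bears balance_center: the one meant starts farthest to the robot's left.

How it is judged:
By the outcome, as a careful person would: the job done as asked, in the order asked, and still so for the second after the job is handed in, while the arm keeps its last pose, push and grip.
It also fails if it takes over 72 s, if anything falls off the work surface, if the arm or the gripper's body presses on something with over 40 N, if the wrist force passes 120 N, or if a joint passes its speed limit or range.

ROBOT

A 6-joint arm with a two-finger parallel gripper is mounted at the origin on the work surface. World frame = base frame: x ahead of the robot, y to its left, z up, the work surface at z = 0. Lengths are in m, angles in rad, forces in N, time in s.
With the tool pointing down it reaches from about 0.25 to 0.775 m from the base axis. Payload 4 kg.
Tool frame: the origin (TCP) lies at the very end of the fingers, on their centre line; the grasp point (between the pads) lies 19 mm behind it; z points along the fingers, y is the direction in which the jaws open and shut (so a half turn about z gives the same grasp; the last joint's range is limited). The gripper opens to 94 mm and grips with 3 to 60 N. Pads are 16 mm wide; open, the fingers measure 119 mm over their backs; the gripper's body (75 mm by 177 mm) begins 78 mm behind the grasp point.
Start: joints at [1.046, 0.087, 1.371, -0, 1.684, -0.103], TCP at [0.225, 0.502, 0.206] pointing down, gripper open.
Joint ranges: [-3.1, 3.1], [-0.76, 2.03], [0.27, 2.55], [-1.08, 4.22], [0.17, 2.65], [-2.57, 2.57]. Speed limits (rad/s): [2.79, 2.79, 3.14, 3.14, 3.14, 3.14].

INTERFACE

Orientations are given as [roll, pitch, yaw] about the fixed x, y, z axes, in that order (R = Rz(yaw) Ry(pitch) Rx(roll)).
In Python, from bench import robot, cams, models gives the robot as it stands.
- The arm moves only by the tool step_arm, never from a script. Its argument "series" is a list of rows, each a list of 5 numbers: the gripper command: -1 is shut, 1 is fully open, values between are in proportion, then the shift along the tool's x, y, z in mm, then the turn about the tool's z in degrees. A call has 1 to 20 rows; each row is the pose to reach, as a shift and turn from the pose commanded when the call began, along the tool's axes at that moment; what a row does not reach only later rows make up. A row lasts 1/8 s, in which the tool goes at most 62.5 mm and 10.7 degrees, less where a joint would pass 70% of its speed; a pose out of reach is approached as far as the arm can. A call with a gripper value outside its range is refused whole. The fingers move at their own pace and stop on an object; the grip force is fixed at half the most. Time passes only in rows, so rows that repeat a pose let the fingers close. It gives the time, the measured TCP pose, the force and the opening at its end, in the units of the state.
- robot.get_obs(): the state, without advancing time (a new reading comes with each control period).
- cams.snapshot(name): name is "scene" or "top"; returns a dict with "pixels" (384x512x3 uint8, red, green, blue), "fov_y" (degrees; the focal length in pixels is half the picture's height over the tangent of half this angle, whatever the lens; pixels are square), "cx", "cy" (the principal point, pixels), "k1" (the pictures are not rectified: a ray, as slopes to the right and down, at radius r is drawn at 1 + k1 r^2 times it, then the intrinsics apply), "R" (3x3) and "t" (3): a world point X has camera coordinates R X + t. Camera axes: x right, y down, z forward; pixel columns grow to the right and rows downward; lengths in m; the calibration is good to about 2 mm. A picture is of the moment at which its call begins. There is no depth.
- robot.close_job(): hands the job in, once; it reports no verdict.
Trained networks look in a picture, given as the dict that the camera call returned (one of the last four; its "shot" number tells which), for a name from the list of things; names that differ only in an ending like _2 or _b are one class to them, and where a whole thing is asked for, a point or a joint stands for the part that bears it (a point fixed in the world has none). Each returns a list of dicts, best first, with "p" (0 to 1); they miss things now and then, are a little off and sometimes report something else, mostly with a low value. They report only what shows in the picture. A call takes as long as a camera call. They do not tell look-alikes from the thing itself.
- models.find_in(picture, label): "position" ([x, y, z] in m, in world coordinates, good to about 4 mm: the middle of the surface that is visible of it).
- models.pinpoint(picture, label): "position" ([x, y, z] in m, in world coordinates, good to about 4 mm: a listed point, or the origin of a listed thing).
The state is a dict: "time": time; "joint_positions": joint angles; "qvel": joint speeds; "joint_torque": joint torques, N m; "tool_pos": TCP position; "ee_rot": TCP orientation; "wrist_force": force on the tool from outside, world axes, zero at the start; "wrist_torque": the same for the moment, N m; "width": finger opening in m.
Only numpy, scipy, OpenCV 4.12 (cv2) and the standard library are available. Lean on these libraries where they do the work, as an engineer would, in place of code of your own. Each camera call takes 0.05 s, during which the arm holds its last target. There are 200 camera calls.

## Working session

There is one attempt and no reset: what is moved stays moved. The work goes in short steps, Python scripts to look and compute and a tool call to move; the robot and the scene stay as the last step left them, time stands still between calls to the robot, and variables do not carry over. Pictures are saved under pics/ and viewed, about 8 in all and at most 12, crops included, and the job is handed in when it is done.

Besides the shell and the picture viewer there is one more tool, called after ">>>" as name(argument=value, ...) on one line, values as JSON. step_arm: Moves the arm, as the interface text tells. Its arguments: {"type":"object","properties":{"series":{"type":"array","items":{"type":"array","items":{"type":"number"}}}},"required":["series"]}

```bash
mkdir -p pics; ls; python3 - <<'E'
from bench import robot,cams,models
import cv2,numpy as np
o=robot.get_obs();print(o['time'],o['tool_pos'],o['ee_rot'],o['width'])
ims=[]
for n in('scene','top'):
    s=cams.snapshot(n);ims.append(s['pixels']);print(n,s['fov_y'],s['cx'],s['cy'],s['k1'],np.round(s['R'],3).tolist(),np.round(s['t'],3))
    cv2.imwrite(f'pics/{n}0.png',s['pixels'][:,:,::-1])
    for l in('balance_center','balance_eye','balance_mouth','collar','hook_seat','hook_tip','stand','shaker','bowl','scraper'):
        print(l,[(round(d['p'],2),np.round(d['position'],3).tolist()) for d in models.pinpoint(s,l)[:4]])
E
```

```text
pics
0.0 [0.2248963  0.50132534 0.2043136 ] [-3.13940901e+00 -2.26385208e-04  2.71975425e+00] 0.09419682042501001
scene 49.996557188626625 247.7466457430023 191.34167135187514 0.024764517971607385 [[-0.434, 0.901, -0.001], [0.776, 0.373, -0.509], [-0.458, -0.222, -0.861]] [ 0.261 -0.373  1.869]
balance_center [(0.96, [0.86, 0.085, 0.006]), (0.82, [0.605, 0.192, 0.011]), (0.71, [0.327, -0.172, 0.014])]
balance_eye [(0.81, [0.676, 0.21, 0.017]), (0.8, [0.926, 0.124, 0.014]), (0.73, [0.292, -0.107, 0.014])]
balance_mouth [(0.76, [0.554, 0.182, 0.013]), (0.7, [0.81, 0.056, 0.018]), (0.56, [0.36, -0.214, 0.006])]
collar [(0.63, [0.511, 0.178, 0.012]), (0.58, [0.77, 0.04, 0.014]), (0.49, [0.38, -0.257, 0.012]), (0.37, [0.567, -0.133, 0.321])]
hook_seat [(0.73, [0.568, -0.134, 0.321]), (0.62, [0.56, 0.518, -0.001])]
hook_tip [(0.93, [0.532, -0.14, 0.353])]
stand [(0.63, [0.564, -0.138, 0.0]), (0.53, [0.512, 0.179, 0.014])]
shaker [(0.87, [0.631, -0.447, 0.0])]
bowl [(0.71, [0.558, 0.517, -0.0])]
scraper [(0.66, [0.491, -0.521, 0.004])]
top 51.868002497064225 252.12476883251247 190.978004148
[... 177 characters left out ...]
0.857, 0.086, 0.014]), (0.58, [0.328, -0.172, 0.016])]
balance_eye [(0.89, [0.93, 0.117, 0.012]), (0.85, [0.287, -0.104, 0.017])]
balance_mouth [(0.88, [0.812, 0.06, 0.015]), (0.66, [0.552, 0.185, 0.014]), (0.6, [0.359, -0.216, 0.011]), (0.35, [0.604, 0.191, 0.016])]
collar [(0.63, [0.771, 0.036, 0.012]), (0.55, [0.512, 0.173, 0.017]), (0.48, [0.381, -0.252, 0.015])]
hook_seat [(0.59, [0.565, -0.138, 0.319])]
hook_tip [(0.75, [0.534, -0.136, 0.354])]
stand [(0.69, [0.57, -0.133, -0.0])]
shaker [(0.89, [0.625, -0.444, 0.0])]
bowl [(0.75, [0.556, 0.518, 0.001]), (0.39, [0.684, 0.207, 0.014])]
scraper [(0.71, [0.492, -0.522, -0.0]), (0.6, [0.536, -0.134, 0.358]), (0.24, [0.629, -0.443, 0.001])]
```

View pics/scene0.png

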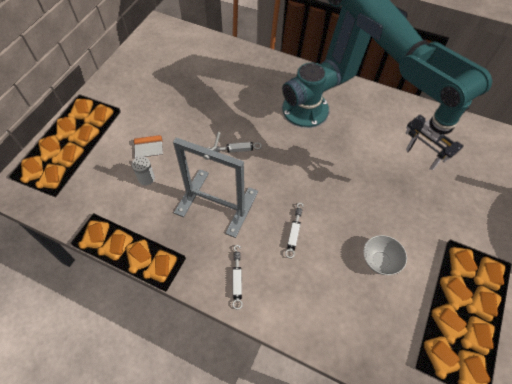

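View pics/top0.png

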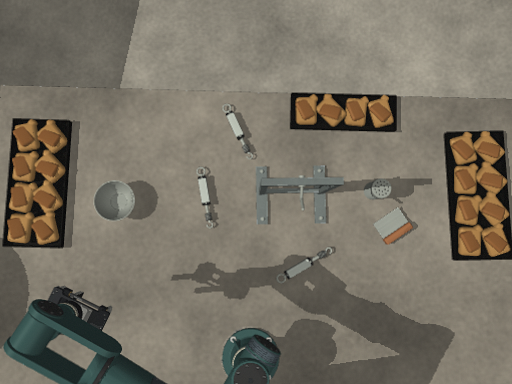

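The scene shows three balances. The one meant is at about pixel (294,230) in scene and (204,195) in top, near world (0.604, 0.192), with its eye towards +x. The moves offer no tilt, so I'll check what the interface says and what a row does at the edge of reach.

>>> step_arm(series=[[1,0,60,0,0],[1,0,120,0,0],[1,0,180,0,0],[1,0,240,0,0],[1,0,300,0,0],[1,0,330,0,0],[1,0,350,0,0],[1,0,350,0,0]])

```text
time: 2.1
tool_pos: [0.3533, 0.7872, 0.1894]
ee_rot: [3.105, 0.0, 2.72]
wrist_force: [-0.4, 0.3, 0.5]
width: 0.0938
```

>>> step_arm(series=[[1,0,60,0,0],[1,0,120,0,0],[1,0,180,0,0],[1,0,180,0,0]])

```text
time: 2.6
tool_pos: [0.3686, 0.8213, 0.1475]
ee_rot: [3.05, 0.0, 2.72]
wrist_force: [-0.3, -0.4, -0.1]
width: 0.0938
```

>>> step_arm(series=[[1,0,-60,0,0],[1,0,-120,0,0],[1,0,-160,0,0],[1,0,-160,0,0]])

```text
time: 3.1
tool_pos: [0.2993, 0.6688, 0.1277]
ee_rot: [3.064, -0.001, 2.72]
wrist_force: [0.6, 1.1, -0.2]
width: 0.0939
```

```bash
python3 -c "
from bench import robot
o=robot.get_obs();print(o)"
```

```text
{'time': 3.1, 'joint_positions': array([ 1.0691934 ,  0.45989787,  1.06497877,  0.00721415,  1.53926635,
       -0.07988805]), 'qvel': array([-0.00120895,  0.07372994, -0.23089063,  0.00184604, -0.0406522 ,
        0.0030473 ]), 'joint_torque': array([ 1.66752823e-01, -5.28279734e+01, -2.98738164e+01,  8.64335848e-02,
       -2.83578207e-02, -1.27103014e-02]), 'tool_pos': array([0.29931472, 0.66878148, 0.12772189]), 'ee_rot': array([ 3.06381446e+00, -1.00901934e-03,  2.71996899e+00]), 'wrist_force': array([ 0.60282807,  1.10021558, -0.1519472 ]), 'wrist_torque': array([-0.07346645, -0.04079501, -0.00098348]), 'width': 0.09391748091693043}
```

Pushing past the reach limit tilts the tool outward, and the tilt persists, so I can get the tilt needed for side access to the collar. Pick first.

```bash
cat > h.py <<'E'
from bench import robot,cams,models
import numpy as np, cv2
from scipy.spatial.transform import Rotation as Ro
def state():
    o=robot.get_obs(); R=Ro.from_euler('xyz',o['ee_rot']).as_matrix(); return o,np.array(o['tool_pos']),R
def to(p):
    o,t,R=state(); print('t',o['time'],'pos',t.round(4),'shift mm',(R.T@(np.array(p)-t)*1000).round(1)); print('tool axes x,y,z:',R.T.round(3).tolist(),'w',round(o['width'],4),'F',np.round(o['wrist_force'],1),'q',np.round(o['joint_positions'],2))
def px(s,X):
    c=s['R']@np.array(X)+s['t']; u=c[:2]/c[2]; f=192/np.tan(np.radians(s['fov_y']/2)); u=u*(1+s['k1']*(u@u)); return u*f+[s['cx'],s['cy']]
E
python3 -c "
from h import *
to([0.589,0.191,0.13]);to([0.589,0.191,0.006])"
```

```text
t 3.1 pos [0.2993 0.6688 0.1277] shift mm [-459.8 -316.2  -27.4]
tool axes x,y,z: [[-0.912, 0.409, 0.001], [0.408, 0.91, 0.078], [0.031, 0.071, -0.997]] w 0.0939 F [ 0.6  1.1 -0.2] q [ 1.07  0.46  1.06  0.01  1.54 -0.08]
t 3.1 pos [0.2993 0.6688 0.1277] shift mm [-460.  -325.9   96.2]
tool axes x,y,z: [[-0.912, 0.409, 0.001], [0.408, 0.91, 0.078], [0.031, 0.071, -0.997]] w 0.0939 F [ 0.6  1.1 -0.2] q [ 1.07  0.46  1.06  0.01  1.54 -0.08]
```

>>> step_arm(series=[[1,-46,-32,-3,-4],[1,-92,-63,-6,-8],[1,-138,-95,-8,-12],[1,-184,-126,-11,-16],[1,-230,-158,-14,-20],[1,-276,-190,-17,-24],[1,-322,-221,-19,-28],[1,-368,-253,-22,-32],[1,-414,-285,-25,-36],[1,-460,-316,-27,-36],[1,-460,-316,-27,-36],[1,-460,-316,-27,-36]])

```text
time: 4.6
tool_pos: [0.5945, 0.1987, 0.132]
ee_rot: [3.067, 0.056, -2.938]
wrist_force: [-0.8, -0.0, 0.3]
width: 0.0937
```

```bash
python3 - <<'E'
from h import *
s=cams.snapshot('scene')
for l in('balance_center','balance_eye','collar'):
    print(l,[(round(d['p'],2),np.round(d['position'],3).tolist()) for d in models.pinpoint(s,l)[:3]])
im=s['pixels'].copy()
cv2.imwrite('pics/a.png',cv2.resize(im[130:330,150:380,::-1],None,fx=3,fy=3))
to([0.589,0.191,0.006])
E
```

```text
balance_center [(0.85, [0.326, -0.174, 0.009]), (0.61, [0.857, 0.082, 0.012]), (0.53, [0.604, 0.19, 0.01])]
balance_eye [(0.9, [0.928, 0.123, 0.012]), (0.74, [0.68, 0.209, 0.019]), (0.55, [0.291, -0.104, 0.016])]
collar [(0.51, [0.378, -0.258, 0.013]), (0.48, [0.514, 0.175, 0.014]), (0.39, [0.771, 0.039, 0.013])]
t 4.8 pos [0.5929 0.1997 0.1313] shift mm [ 12.4 -16.9 123.9]
tool axes x,y,z: [[-0.977, -0.205, -0.054], [-0.209, 0.975, 0.074], [0.038, 0.083, -0.996]] w 0.0941 F [-0.9 -0.3 -0.2] q [ 0.19  0.23  1.35  0.07  1.5  -1.59]
```

View pics/a.png

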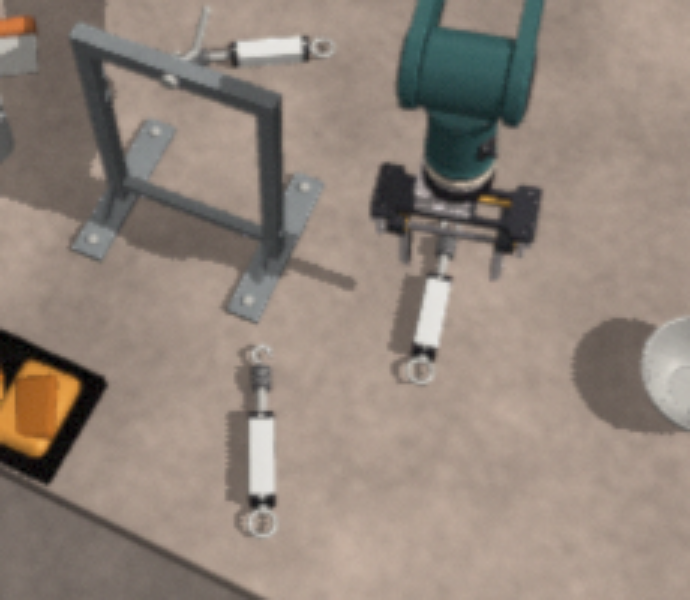

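The gripper straddles the right balance (crop pixel about 435,310), aligned with it. Descend and grip.

>>> step_arm(series=[[1,6,-8,40,0],[1,12,-17,80,0],[1,12,-17,105,0],[1,12,-17,123,0],[1,12,-17,123,0],[-1,12,-17,123,0],[-1,12,-17,123,0],[-1,12,-17,123,0],[-1,12,-17,123,0],[-1,12,-17,123,0],[-1,12,-17,123,0]])

```text
time: 6.18
tool_pos: [0.5895, 0.1894, 0.0064]
ee_rot: [3.068, 0.053, -2.937]
wrist_force: [1.1, -0.1, -1.0]
width: 0.0374
```

>>> step_arm(series=[[-1,0,0,-40,0],[-1,0,0,-100,0],[-1,0,0,-160,0],[-1,0,0,-220,0],[-1,0,0,-280,0],[-1,0,0,-340,0],[-1,0,0,-340,0]])

```text
time: 7.05
tool_pos: [0.5783, 0.1612, 0.3527]
ee_rot: [3.069, 0.067, -2.937]
wrist_force: [0.2, -0.5, 0.1]
width: 0.0008
```

```bash
python3 -c "
from h import *
to([0.6,0.03,0.40])"
```

```text
t 7.05 pos [0.5783 0.1612 0.3527] shift mm [   2.2 -129.   -57.1]
tool axes x,y,z: [[-0.977, -0.202, -0.067], [-0.207, 0.976, 0.073], [0.051, 0.085, -0.995]] w 0.0008 F [ 0.2 -0.5  0.1] q [ 0.13  0.17  1.    0.08  1.92 -1.62]
```

Fingers had not finished closing when I lifted, so the grip was empty. Open, return, check, and wait longer.

>>> step_arm(series=[[1,0,0,60,0],[1,0,0,120,0],[1,0,0,180,0],[1,0,0,220,0],[1,0,0,220,0],[1,0,0,220,0],[1,0,0,220,0],[1,0,0,220,0],[1,0,0,220,0]])

```text
time: 8.18
tool_pos: [0.5856, 0.1795, 0.1272]
ee_rot: [3.068, 0.055, -2.937]
wrist_force: [-0.2, 0.2, 0.4]
width: 0.0871
```

```bash
python3 - <<'E'
from h import *
s=cams.snapshot('scene')
for l in('balance_center','balance_eye','collar'):
    print(l,[(round(d['p'],2),np.round(d['position'],3).tolist()) for d in models.pinpoint(s,l)[:3]])
to([0.589,0.191,0.006])
E
```

```text
balance_center [(0.88, [0.328, -0.175, 0.009]), (0.73, [0.603, 0.191, 0.012])]
balance_eye [(0.91, [0.678, 0.211, 0.015]), (0.65, [0.927, 0.124, 0.015])]
collar [(0.53, [0.771, 0.037, 0.014]), (0.51, [0.511, 0.178, 0.016]), (0.39, [0.379, -0.257, 0.013])]
t 8.375 pos [0.5851 0.1795 0.1261] shift mm [  0.2   1.6 120.7]
tool axes x,y,z: [[-0.978, -0.203, -0.054], [-0.206, 0.976, 0.074], [0.037, 0.083, -0.996]] w 0.0941 F [-0.3 -0.5  0.3] q [ 0.16  0.21  1.4   0.08  1.49 -1.62]
```

>>> step_arm(series=[[1,0,1,50,0],[1,0,1,95,0],[1,0,2,120,0],[-1,0,2,120,0],[-1,0,2,120,0],[-1,0,2,120,0],[-1,0,2,120,0],[-1,0,2,120,0],[-1,0,2,120,0],[-1,0,2,120,0],[-1,0,2,120,0],[-1,0,2,120,0],[-1,0,2,120,0]])

```text
time: 10.0
tool_pos: [0.5892, 0.191, 0.0066]
ee_rot: [3.069, 0.053, -2.937]
wrist_force: [0.2, -2.3, 0.5]
width: 0.0305
```

>>> step_arm(series=[[-1,0,0,-20,0],[-1,0,-5,-60,2],[-1,0,-20,-110,4],[-1,2,-40,-165,6],[-1,2,-60,-220,8],[-1,4,-80,-275,10],[-1,4,-100,-330,10],[-1,6,-125,-380,10],[-1,8,-150,-430,10],[-1,8,-170,-480,10],[-1,8,-190,-530,10],[-1,8,-190,-530,10]])

```text
time: 11.5
tool_pos: [0.6012, -0.0408, 0.5248]
ee_rot: [3.062, 0.051, -3.113]
wrist_force: [0.5, 1.0, -3.8]
width: 0.0305
```

```bash
python3 -c "
from h import *
to([0.9,-0.07,0.60])"
```

```text
t 11.5 pos [ 0.6012 -0.0408  0.5248] shift mm [-301.3  -33.   -62.8]
tool axes x,y,z: [[-0.998, -0.029, -0.051], [-0.033, 0.996, 0.079], [0.048, 0.081, -0.996]] w 0.0305 F [ 0.5  1.  -3.8] q [-0.21  0.42  0.3   0.13  2.39 -1.72]
```

>>> step_arm(series=[[-1,-40,-4,0,0],[-1,-80,-8,0,0],[-1,-120,-12,0,0],[-1,-160,-16,0,0],[-1,-200,-20,0,0],[-1,-240,-25,0,0],[-1,-280,-30,0,0],[-1,-300,-30,0,0]])

```text
time: 12.5
tool_pos: [0.7299, -0.0447, 0.4168]
ee_rot: [3.062, 0.084, -3.115]
wrist_force: [0.5, 0.0, -2.8]
width: 0.0308
```

```bash
python3 -c "
from h import *
to([0.9,-0.07,0.60])"
```

```text
t 12.5 pos [ 0.7299 -0.0447  0.4168] shift mm [-184.2  -16.4 -170.1]
tool axes x,y,z: [[-0.996, -0.026, -0.084], [-0.033, 0.996, 0.079], [0.082, 0.081, -0.993]] w 0.0308 F [ 0.5  0.  -2.8] q [-0.18  0.6   0.27  0.12  2.2  -1.71]
```

Tilting by pure out-push is slow. At the top of the workspace j3 and j5 hit their limits, which should force tilt faster, so push up and inward there.

>>> step_arm(series=[[-1,20,0,-55,0],[-1,40,0,-110,0],[-1,60,0,-165,0],[-1,80,0,-220,0],[-1,100,0,-275,0],[-1,130,0,-330,0],[-1,160,0,-385,0],[-1,190,0,-440,0],[-1,220,0,-495,0],[-1,250,0,-550,0],[-1,280,0,-600,0],[-1,310,0,-650,0]])

```text
time: 14.0
tool_pos: [0.3792, -0.0666, 0.6695]
ee_rot: [3.065, 0.111, -3.117]
wrist_force: [-16.2, 4.0, -6.5]
width: 0.0304
```

```bash
python3 -c "
from h import *
to([0.9,-0.07,0.60])"
```

```text
t 14.0 pos [ 0.3792 -0.0666  0.6695] shift mm [-509.6  -25.9  125.3]
tool axes x,y,z: [[-0.993, -0.025, -0.111], [-0.033, 0.997, 0.076], [0.109, 0.079, -0.991]] w 0.0304 F [-16.2   4.   -6.5] q [-0.43  0.13  0.27  0.25  2.66 -1.8 ]
```

>>> step_arm(series=[[-1,30,0,-40,0],[-1,60,0,-80,0],[-1,90,0,-120,0],[-1,120,0,-160,0],[-1,150,0,-200,0],[-1,180,0,-240,0],[-1,210,0,-280,0],[-1,240,0,-320,0]])

```text
time: 15.0
tool_pos: [0.3333, -0.0825, 0.6994]
ee_rot: [3.098, 0.199, -3.122]
wrist_force: [-0.8, 0.4, -2.1]
width: 0.0306
```

```bash
python3 -c "
from h import *
to([0.9,-0.07,0.60]);print(robot.get_obs()['joint_positions'])"
```

```text
t 15.0 pos [ 0.3333 -0.0825  0.6994] shift mm [-536.    -7.7  209.4]
tool axes x,y,z: [[-0.98, -0.019, -0.198], [-0.028, 0.999, 0.043], [0.197, 0.048, -0.979]] w 0.0306 F [-0.8  0.4 -2.1] q [-0.56  0.05  0.27  0.32  2.65 -1.87]
[-0.56126244  0.04906572  0.27499216  0.3150847   2.65397469 -1.86510174]
```

>>> step_arm(series=[[-1,35,0,-45,0],[-1,70,0,-90,0],[-1,105,0,-135,0],[-1,140,0,-180,0],[-1,175,0,-225,0],[-1,210,0,-270,0],[-1,245,0,-315,0],[-1,280,0,-360,0],[-1,315,0,-405,0],[-1,350,0,-450,0],[-1,385,0,-495,0],[-1,420,0,-540,0],[-1,455,0,-585,0],[-1,490,0,-630,0],[-1,525,0,-675,0],[-1,560,0,-720,0]])

```text
time: 17.0
tool_pos: [0.2811, -0.1335, 0.721]
ee_rot: [-3.138, 0.278, -3.124]
wrist_force: [0.3, 1.0, -3.1]
width: 0.0304
```

```bash
python3 -c "
from h import *
to([0.9,-0.07,0.60]);print(robot.get_obs()['joint_positions'])"
```

```text
t 17.0 pos [ 0.2811 -0.1335  0.721 ] shift mm [-562.8   53.5  286.5]
tool axes x,y,z: [[-0.961, -0.017, -0.275], [-0.017, 1.0, -0.003], [0.275, 0.002, -0.962]] w 0.0304 F [ 0.3  1.  -3.1] q [-0.88 -0.01  0.27  0.47  2.65 -2.02]
[-0.87828644 -0.01255155  0.27483662  0.47096937  2.65403792 -2.02422408]
```

>>> step_arm(series=[[-1,30,20,-45,0],[-1,60,40,-90,0],[-1,90,60,-135,0],[-1,120,80,-180,0],[-1,150,100,-225,0],[-1,180,110,-270,0],[-1,210,120,-315,0],[-1,240,130,-360,0],[-1,270,130,-405,0],[-1,300,130,-450,0],[-1,330,130,-495,0],[-1,360,130,-540,0],[-1,390,130,-585,0],[-1,420,130,-630,0],[-1,450,130,-675,0],[-1,480,130,-720,0]])

```text
time: 19.0
tool_pos: [0.1866, 0.0869, 0.7547]
ee_rot: [-3.128, 0.378, -3.122]
wrist_force: [-0.3, 0.8, -2.9]
width: 0.0303
```

```bash
python3 -c "
from h import *
to([0.9,-0.07,0.60])"
```

```text
t 19.0 pos [0.1866 0.0869 0.7547] shift mm [-603.  -165.1  408.3]
tool axes x,y,z: [[-0.929, -0.018, -0.369], [-0.014, 1.0, -0.012], [0.369, -0.006, -0.929]] w 0.0303 F [-0.3  0.8 -2.9] q [ 0.44 -0.16  0.27 -0.35  2.65 -1.49]
```

>>> step_arm(series=[[-1,5,-15,-58,0],[-1,10,-30,-116,0],[-1,15,-45,-174,0],[-1,20,-60,-232,0],[-1,25,-75,-290,0],[-1,30,-80,-348,0],[-1,35,-85,-406,0],[-1,40,-85,-464,0],[-1,45,-85,-522,0],[-1,50,-85,-580,0],[-1,55,-85,-638,0],[-1,60,-85,-696,0],[-1,65,-85,-754,0],[-1,70,-85,-812,0],[-1,75,-85,-870,0],[-1,80,-85,-928,0],[-1,85,-85,-986,0],[-1,90,-85,-1044,0],[-1,95,-85,-1102,0],[-1,100,-85,-1160,0]])

```text
time: 21.5
tool_pos: [0.1173, 0.0544, 0.7701]
ee_rot: [-3.132, 0.461, -3.122]
wrist_force: [0.0, 0.1, -3.1]
width: 0.0305
```

```bash
python3 -c "
from h import *
to([0.9,-0.07,0.60])"
```

```text
t 21.5 pos [0.1173 0.0544 0.7701] shift mm [-622.7 -134.8  501. ]
tool axes x,y,z: [[-0.895, -0.018, -0.445], [-0.015, 1.0, -0.009], [0.445, -0.001, -0.895]] w 0.0305 F [ 0.   0.1 -3.1] q [ 1.18 -0.21  0.27 -1.08  2.65 -1.47]
```

>>> step_arm(series=[[-1,-37,-3,44,0],[-1,-74,-5,87,0],[-1,-111,-8,131,0],[-1,-149,-10,175,0],[-1,-186,-13,218,0],[-1,-223,-15,262,0],[-1,-260,-18,305,0],[-1,-297,-21,349,0],[-1,-334,-23,393,0],[-1,-372,-26,437,0],[-1,-409,-28,480,0],[-1,-446,-31,524,0],[-1,-500,-31,540,0],[-1,-555,-31,560,0],[-1,-610,-31,580,0],[-1,-665,-31,600,0],[-1,-720,-31,620,0],[-1,-775,-31,640,0]])

```text
time: 23.75
tool_pos: [0.8841, 0.0305, 0.4469]
ee_rot: [-3.132, 0.507, -3.122]
wrist_force: [0.2, 0.0, -2.6]
width: 0.0299
```

```bash
python3 -c "
from h import *
to([0.9,-0.07,0.60])"
```

```text
t 23.75 pos [0.8841 0.0305 0.4469] shift mm [ -86.4 -102.  -126.2]
tool axes x,y,z: [[-0.874, -0.017, -0.485], [-0.016, 1.0, -0.008], [0.485, 0.001, -0.874]] w 0.0299 F [ 0.2  0.  -2.6] q [-0.04  0.62  0.28  0.02  1.74 -1.62]
```

>>> step_arm(series=[[-1,-60,0,0,0],[-1,-120,0,0,0],[-1,-180,0,0,0],[-1,-240,0,0,0],[-1,-300,0,0,0],[-1,-360,0,0,0],[-1,-420,0,0,0],[-1,-480,0,0,0],[-1,-540,0,0,0],[-1,-600,0,0,0],[-1,-660,0,0,0],[-1,-720,0,0,0],[-1,-780,0,0,0],[-1,-840,0,0,0]])

```text
time: 25.5
tool_pos: [0.9404, 0.0262, 0.4123]
ee_rot: [-3.132, 0.571, -3.121]
wrist_force: [-0.1, 0.2, -3.4]
width: 0.0299
```

```bash
python3 - <<'E'
from h import *
to([0.7,0,0.5])
s=cams.snapshot('scene')
cv2.imwrite('pics/b.png',cv2.resize(s['pixels'][60:310,130:380,::-1],None,fx=2.4,fy=2.4))
for l in('balance_center','balance_eye','collar'):
    print(l,[(round(d['p'],2),np.round(d['position'],3).tolist()) for d in models.pinpoint(s,l)[:4]])
E
```

```text
t 25.5 pos [0.9404 0.0262 0.4123] shift mm [ 155.3  -23.  -203.8]
tool axes x,y,z: [[-0.841, -0.018, -0.541], [-0.016, 1.0, -0.008], [0.541, 0.002, -0.841]] w 0.0299 F [-0.1  0.2 -3.4] q [-0.04  0.68  0.27  0.02  1.61 -1.62]
balance_center [(0.86, [0.947, 0.028, 0.426])]
balance_eye [(0.88, [1.017, 0.031, 0.466]), (0.77, [0.928, 0.124, 0.013])]
collar [(0.57, [0.867, 0.027, 0.38]), (0.54, [0.772, 0.037, 0.016])]
```

View pics/b.png

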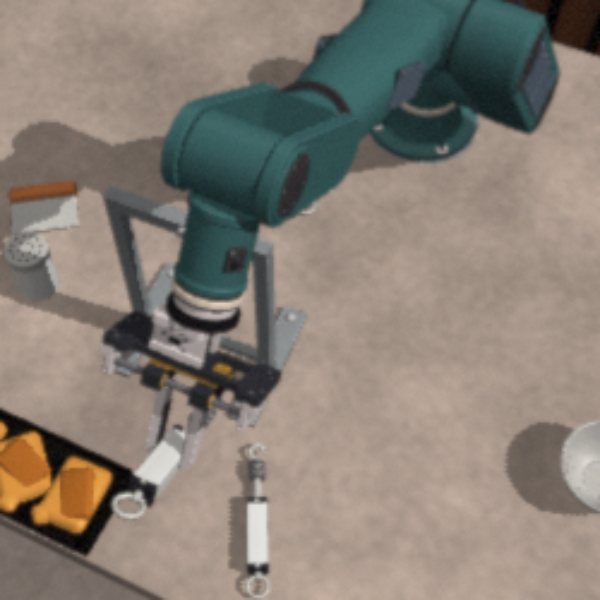

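The picture shows the balance held at the fingertips, eye (crop px 130,503) pointing outward-up at about 30°. Carry it back over the crossbar to a point just beyond the hook tip.

>>> step_arm(series=[[-1,10,-6,-48,0],[-1,21,-12,-97,0],[-1,31,-18,-145,0],[-1,42,-25,-193,0],[-1,88,-44,-214,0],[-1,134,-63,-235,0],[-1,181,-83,-256,0],[-1,227,-102,-277,0],[-1,273,-121,-298,0],[-1,320,-140,-320,0],[-1,366,-160,-341,0],[-1,404,-160,-304,0],[-1,442,-159,-266,0],[-1,480,-158,-228,0],[-1,480,-158,-228,0],[-1,480,-158,-228,0]])

```text
time: 27.7
tool_pos: [0.417, -0.1413, 0.3513]
ee_rot: [-3.126, 0.578, -3.117]
wrist_force: [0.9, -0.1, -1.9]
width: 0.0301
```

```bash
python3 - <<'E'
from h import *
to([0.423,-0.141,0.3345])
a=[cams.snapshot(n) for n in('scene','top')]
for s in a:
  for l in('balance_eye','hook_tip'):
    print(l,[(round(d['p'],2),np.round(d['position'],3).tolist()) for d in models.pinpoint(s,l)[:4]])
s=a[0];u=px(s,[0.533,-.137,.354]);print(u)
im=[]
for s,k in zip(a,(5,4)):
    u=px(s,[0.51,-.137,.36]).astype(int); im.append(cv2.resize(s['pixels'][u[1]-40:u[1]+40,u[0]-40:u[0]+40,::-1],(400,400),interpolation=cv2.INTER_CUBIC))
cv2.imwrite('pics/c.png',np.hstack(im))
E
```

```text
t 27.7 pos [ 0.417  -0.1413  0.3513] shift mm [ 4.2  0.5 17.3]
tool axes x,y,z: [[-0.837, -0.02, -0.546], [-0.016, 1.0, -0.013], [0.546, -0.003, -0.838]] w 0.0301 F [ 0.9 -0.1 -1.9] q [-0.77 -0.56  1.71  0.39  1.55 -2.28]
balance_eye [(0.79, [0.928, 0.12, 0.016]), (0.73, [0.29, -0.107, 0.015]), (0.53, [0.49, -0.137, 0.403])]
hook_tip [(0.83, [0.536, -0.139, 0.353])]
balance_eye [(0.81, [0.928, 0.116, 0.012]), (0.8, [0.501, -0.137, 0.406]), (0.5, [0.29, -0.105, 0.011])]
hook_tip [(0.85, [0.535, -0.137, 0.355]), (0.21, [0.428, -0.142, 0.368])]
[219.01797192 133.22314145]
```

View pics/c.png

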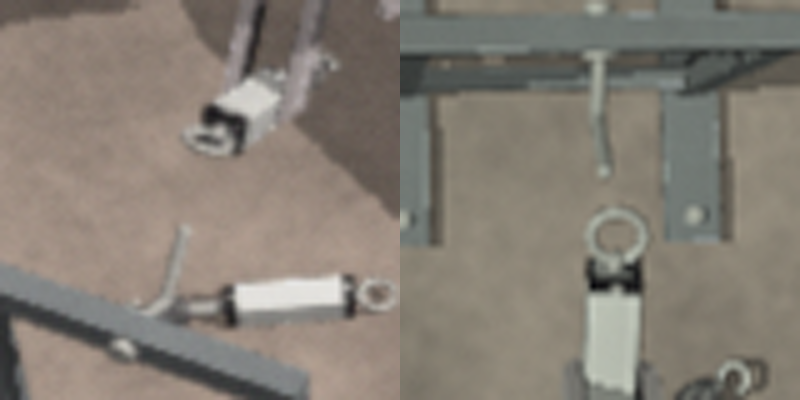

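The eye (right panel px 617,232) sits in line just beyond the hook tip (604,172). Slide it down the slope.

>>> step_arm(series=[[-1,2,0,12,0],[-1,3,0,23,0],[-1,0,0,40,0],[-1,-4,0,57,0],[-1,-7,0,74,0],[-1,-10,0,91,0],[-1,-13,0,107,0],[-1,-13,0,107,0],[-1,-13,0,107,0]])

```text
time: 29.12
tool_pos: [0.4845, -0.1401, 0.2629]
ee_rot: [-3.133, 0.571, -3.121]
wrist_force: [-0.2, -0.6, -3.7]
width: 0.0293
```

```bash
python3 - <<'E'
from h import *
to([0.5,-0.141,0.25])
a=[cams.snapshot(n) for n in('scene','top')]
im=[]
for s,k in zip(a,(5,4)):
    u=px(s,[0.54,-.137,.33]).astype(int); im.append(cv2.resize(s['pixels'][u[1]-40:u[1]+40,u[0]-40:u[0]+40,::-1],(400,400),interpolation=cv2.INTER_CUBIC))
cv2.imwrite('pics/d.png',np.hstack(im))
E
```

```text
t 29.125 pos [ 0.4845 -0.1401  0.2629] shift mm [-6.1 -1.1 19.2]
tool axes x,y,z: [[-0.841, -0.018, -0.54], [-0.016, 1.0, -0.007], [0.54, 0.002, -0.842]] w 0.0293 F [-0.2 -0.6 -3.7] q [-0.62 -0.43  1.81  0.33  1.3  -2.22]
```

View pics/d.png

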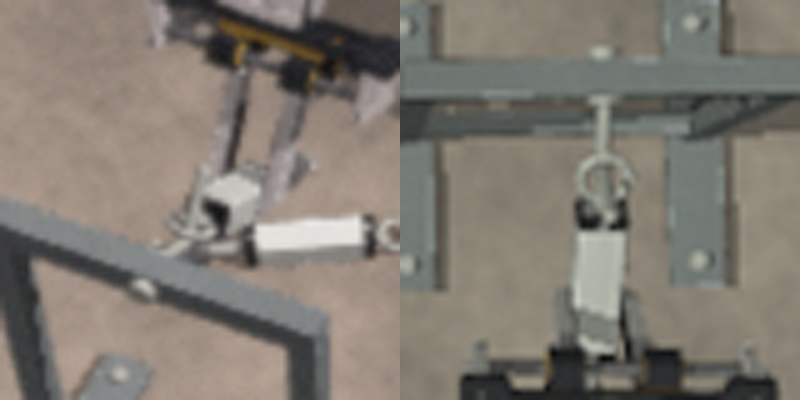

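The ring encircles the hook bar (right panel px 605,180). Swing it down along an arc in the grip to soften the release.

>>> step_arm(series=[[-1,-1,0,8,0],[-1,-2,0,16,0],[-1,-4,0,24,0],[-1,-7,0,33,0],[-1,-10,0,41,0],[-1,-12,0,48,0],[-1,-17,0,55,0],[-1,-22,0,63,0],[-1,-27,0,69,0],[-1,-27,0,69,0],[-1,-27,0,69,0]])

```text
time: 30.6
tool_pos: [0.5446, -0.1394, 0.2193]
ee_rot: [-3.133, 0.571, -3.121]
wrist_force: [0.2, 1.2, -2.5]
width: 0.0301
```

```bash
python3 - <<'E'
from h import *
to([0.5,-0.141,0.25])
s=cams.snapshot('scene')
u=px(s,[0.54,-.137,.25]).astype(int); cv2.imwrite('pics/e.png',cv2.resize(s['pixels'][u[1]-60:u[1]+60,u[0]-60:u[0]+60,::-1],(600,600),interpolation=cv2.INTER_CUBIC))
E
```

```text
t 30.6 pos [ 0.5446 -0.1394  0.2193] shift mm [ 21.   -1.1 -49.9]
tool axes x,y,z: [[-0.841, -0.018, -0.54], [-0.016, 1.0, -0.007], [0.54, 0.002, -0.842]] w 0.0301 F [ 0.2  1.2 -2.5] q [-0.52 -0.29  1.8   0.3   1.15 -2.17]
```

View pics/e.png

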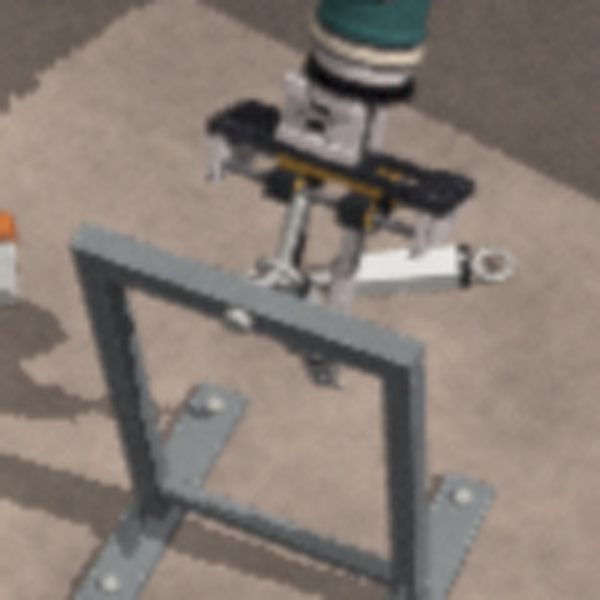

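The balance now hangs steeply from the hook, with the rod end below the crossbar (px 320,375). Release and back off.

>>> step_arm(series=[[0.2,-27,0,0,0],[0.2,0,0,0,0],[0.6,0,0,0,0],[1,0,0,0,0],[1,0,0,0,0],[1,0,0,0,0],[1,0,0,0,0]])

```text
time: 31.52
tool_pos: [0.5448, -0.1396, 0.2198]
ee_rot: [-3.132, 0.571, -3.121]
wrist_force: [0.9, 1.2, -0.4]
width: 0.093
```

>>> step_arm(series=[[1,29,0,-43,0],[1,58,0,-85,0],[1,15,40,-130,0],[1,-30,80,-175,0],[1,-75,110,-220,0],[1,-116,139,-260,0],[1,-160,142,-225,0],[1,-210,147,-190,0],[1,-257,151,-155,0],[1,-304,155,-120,0],[1,-350,159,-80,0],[1,-395,163,-45,0],[1,-430,163,-30,0],[1,-465,163,-15,0]])

```text
time: 33.28
tool_pos: [0.9103, 0.0308, 0.4548]
ee_rot: [-3.134, 0.579, -3.121]
wrist_force: [0.3, 0.2, -0.9]
width: 0.0942
```

```bash
python3 - <<'E'
from h import *
to([0.5,-0.141,0.25])
s=cams.snapshot('top')
for l in('balance_eye','balance_mouth','collar'):
    print(l,[(round(d['p'],2),np.round(d['position'],3).tolist()) for d in models.pinpoint(s,l)[:5]])
s=cams.snapshot('scene')
for l in('balance_eye','balance_mouth','collar'):
    print(l,[(round(d['p'],2),np.round(d['position'],3).tolist()) for d in models.pinpoint(s,l)[:5]])
u=px(s,[0.54,-.137,.25]).astype(int); cv2.imwrite('pics/f.png',cv2.resize(s['pixels'][u[1]-60:u[1]+60,u[0]-60:u[0]+60,::-1],(600,600),interpolation=cv2.INTER_CUBIC))
E
```

```text
t 33.275 pos [0.9103 0.0308 0.4548] shift mm [ 458.3 -163.7  -53.8]
tool axes x,y,z: [[-0.837, -0.017, -0.547], [-0.016, 1.0, -0.007], [0.547, 0.003, -0.837]] w 0.0942 F [ 0.3  0.2 -0.9] q [-0.04  0.62  0.28  0.02  1.66 -1.62]
balance_eye [(0.93, [0.291, -0.102, 0.013]), (0.56, [0.631, -0.443, 0.004]), (0.52, [0.571, -0.136, 0.315])]
balance_mouth [(0.82, [0.359, -0.216, 0.012]), (0.63, [0.814, 0.059, 0.015]), (0.56, [0.562, -0.134, 0.188]), (0.46, [0.556, 0.514, -0.002])]
collar [(0.55, [0.382, -0.252, 0.014]), (0.41, [0.77, 0.039, 0.014]), (0.35, [0.567, -0.134, -0.001])]
balance_eye [(0.65, [0.928, 0.126, 0.014]), (0.59, [0.292, -0.107, 0.014])]
balance_mouth [(0.73, [0.812, 0.061, 0.015])]
collar [(0.75, [0.631, -0.445, -0.0]), (0.58, [0.772, 0.039, 0.018])]
```

View pics/f.png

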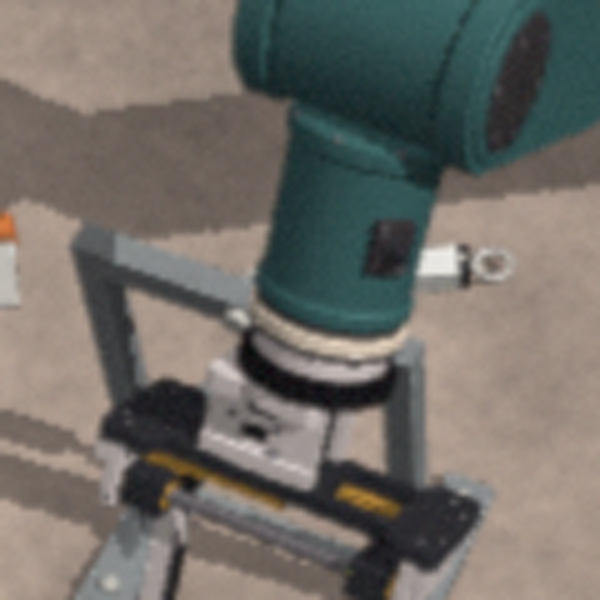

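The arm blocks the scene view, but the top camera has the eye at the hook and the mouth below it, so the balance hangs. More tilt in short pushes while it settles.

>>> step_arm(series=[[1,-62,0,0,0],[1,-124,0,0,0],[1,-186,0,0,0],[1,-248,0,0,0]])

```text
time: 34.17
tool_pos: [0.9329, 0.0293, 0.4679]
ee_rot: [-3.133, 0.652, -3.12]
wrist_force: [0.1, -0.2, 0.1]
width: 0.094
```

>>> step_arm(series=[[1,-62,0,0,0],[1,-124,0,0,0],[1,-186,0,0,0],[1,-248,0,0,0]])

```text
time: 34.67
tool_pos: [0.9522, 0.0281, 0.4762]
ee_rot: [-3.133, 0.71, -3.119]
wrist_force: [0.5, -0.1, 0.2]
width: 0.094
```

>>> step_arm(series=[[1,-62,0,0,0],[1,-124,0,0,0],[1,-186,0,0,0],[1,-248,0,0,0]])

```text
time: 35.17
tool_pos: [0.9654, 0.027, 0.4923]
ee_rot: [-3.133, 0.768, -3.119]
wrist_force: [-0.5, 1.0, -0.0]
width: 0.0938
```

>>> step_arm(series=[[1,-62,0,0,0],[1,-124,0,0,0],[1,-186,0,0,0],[1,-248,0,0,0]])

```text
time: 35.67
tool_pos: [0.9732, 0.0262, 0.5145]
ee_rot: [-3.133, 0.825, -3.118]
wrist_force: [0.4, 0.6, 0.7]
width: 0.0936
```

Tilt is now 47°. Head back to in front of the collar.

```bash
python3 - <<'E'
from h import *
for p in([0.60,-0.07,0.52],[0.44,-0.136,0.42],[0.46,-0.136,0.14]): to(p)
E
```

```text
t 35.675 pos [0.9732 0.0262 0.5145] shift mm [ 250.6  -89.7 -278.8]
tool axes x,y,z: [[-0.678, -0.016, -0.735], [-0.018, 1.0, -0.006], [0.735, 0.009, -0.678]] w 0.0936 F [0.4 0.6 0.7] q [-0.05  0.62  0.27  0.04  1.42 -1.63]
t 35.675 pos [0.9732 0.0262 0.5145] shift mm [ 433.6 -152.3 -329.1]
tool axes x,y,z: [[-0.678, -0.016, -0.735], [-0.018, 1.0, -0.006], [0.735, 0.009, -0.678]] w 0.0936 F [0.4 0.6 0.7] q [-0.05  0.62  0.27  0.04  1.42 -1.63]
t 35.675 pos [0.9732 0.0262 0.5145] shift mm [ 625.8 -151.1 -124.5]
tool axes x,y,z: [[-0.678, -0.016, -0.735], [-0.018, 1.0, -0.006], [0.735, 0.009, -0.678]] w 0.0936 F [0.4 0.6 0.7] q [-0.05  0.62  0.27  0.04  1.42 -1.63]
```

>>> step_arm(series=[[1,36,-13,-40,0],[1,72,-26,-80,0],[1,108,-38,-120,0],[1,144,-51,-160,0],[1,180,-64,-200,0],[1,215,-77,-240,0],[1,250,-90,-279,0],[1,296,-105,-292,0],[1,342,-121,-304,0],[1,388,-137,-317,0],[1,433,-152,-329,0],[1,472,-152,-288,0],[1,510,-152,-247,0],[1,549,-151,-206,0],[1,587,-151,-165,0],[1,625,-151,-125,0],[1,625,-151,-125,0],[1,625,-151,-125,0]])

```text
time: 37.92
tool_pos: [0.4671, -0.1248, 0.15]
ee_rot: [-3.125, 0.816, -3.129]
wrist_force: [1.2, -1.0, 0.5]
width: 0.0939
```

```bash
python3 - <<'E'
from h import *
to([0.577,-0.136,0.128])
im=[]
for n in('scene','top'):
    s=cams.snapshot(n)
    for l in('balance_center','balance_mouth','collar'):
        print(l,[(round(d['p'],2),np.round(d['position'],3).tolist()) for d in models.pinpoint(s,l) if abs(d['position'][1]+.137)<.06 and .5<d['position'][0]<.65])
    u=px(s,[0.55,-.137,.18]).astype(int); im.append(cv2.resize(s['pixels'][u[1]-50:u[1]+50,u[0]-40:u[0]+40,::-1],(400,500),interpolation=cv2.INTER_CUBIC))
cv2.imwrite('pics/g.png',np.hstack(im))
E
```

```text
t 37.925 pos [ 0.4671 -0.1248  0.15  ] shift mm [-59.2 -11.   95.2]
tool axes x,y,z: [[-0.685, -0.009, -0.729], [-0.0, 1.0, -0.012], [0.729, -0.008, -0.685]] w 0.0939 F [ 1.2 -1.   0.5] q [-0.76 -0.6   2.24  0.65  0.96 -2.57]
balance_center [(0.47, [0.564, -0.138, 0.237])]
balance_mouth [(0.46, [0.569, -0.138, 0.185])]
collar [(0.37, [0.569, -0.129, 0.14])]
balance_center []
balance_mouth [(0.62, [0.568, -0.134, 0.185])]
collar []
```

View pics/g.png

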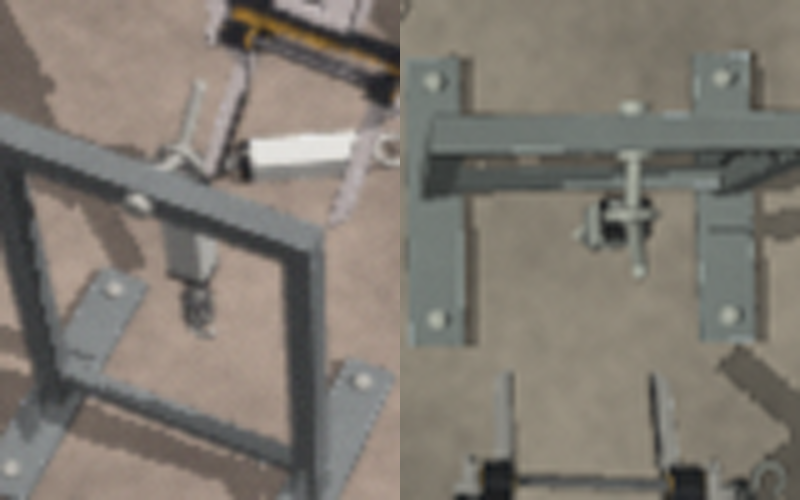

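The balance hangs vertically at rest (left crop: housing px 190,250, collar 198,305), and the jaws are about 11 mm to its left. Move in around the collar and close.

>>> step_arm(series=[[1,-5,-8,8,0],[1,-15,-11,24,0],[1,-25,-11,40,0],[1,-35,-11,56,0],[1,-45,-11,72,0],[1,-53,-11,85,0],[1,-60,-11,95,0],[1,-60,-11,95,0],[1,-60,-11,95,0]])

```text
time: 39.45
tool_pos: [0.5761, -0.1351, 0.1251]
ee_rot: [-3.129, 0.812, -3.132]
wrist_force: [-0.2, 0.1, -0.7]
width: 0.0944
```

```bash
python3 - <<'E'
from h import *
to([0.578,-0.1355,0.129])
s=cams.snapshot('scene')
u=px(s,[0.56,-.137,.14]).astype(int); cv2.imwrite('pics/i.png',cv2.resize(s['pixels'][u[1]-50:u[1]+50,u[0]-50:u[0]+50,::-1],(600,600),interpolation=cv2.INTER_CUBIC))
for l in('balance_mouth','collar'):
    print(l,[(round(d['p'],2),np.round(d['position'],3).tolist()) for d in models.pinpoint(s,l) if abs(d['position'][1]+.137)<.06 and .5<d['position'][0]<.65])
for X in([.5685,-.1355,.1375],[.5685,-.1355,.185]):print((px(s,X)-u+50)*6)
E
```

```text
t 39.45 pos [ 0.5761 -0.1351  0.1251] shift mm [-4.2 -0.5 -1.3]
tool axes x,y,z: [[-0.688, -0.007, -0.726], [-0.0, 1.0, -0.009], [0.726, -0.006, -0.688]] w 0.0944 F [-0.2  0.1 -0.7] q [-0.56 -0.26  2.08  0.63  0.69 -2.49]
balance_mouth [(0.78, [0.57, -0.136, 0.186])]
collar [(0.56, [0.571, -0.134, 0.139])]
[297.09761832 318.98819465]
[292.12580396 276.29647529]
```

View pics/i.png

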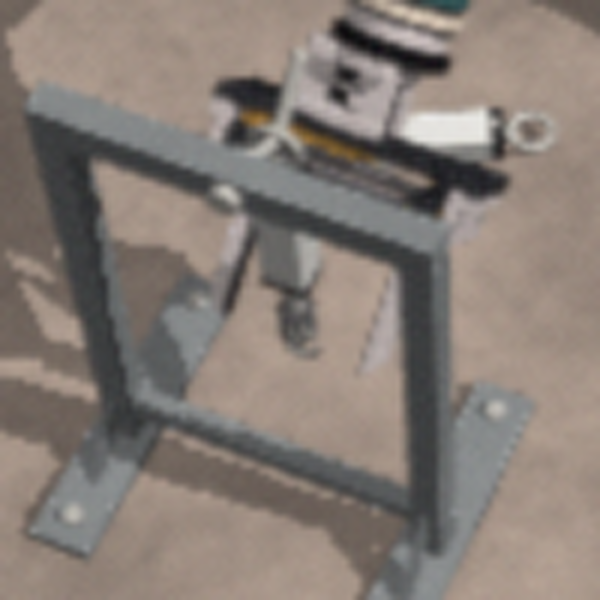

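The collar is between the fingers (px 297,320). Fine-adjust and close.

>>> step_arm(series=[[1,-5,0,0,0],[-1,-5,0,0,0],[-1,-5,0,0,0],[-1,-5,0,0,0],[-1,-5,0,0,0],[-1,-5,0,0,0],[-1,-5,0,0,0],[-1,-5,0,0,0],[-1,-5,0,0,0],[-1,-5,0,0,0],[-1,-5,0,0,0],[-1,-5,0,0,0]])

```text
time: 41.1
tool_pos: [0.5797, -0.1351, 0.1287]
ee_rot: [-3.129, 0.813, -3.132]
wrist_force: [0.5, -1.9, 0.3]
width: 0.0233
```

```bash
python3 -c "
from h import *
o,t,R=state();to(t-[0,0,.060]);to(t-[0,0,.03])"
```

```text
t 41.1 pos [ 0.5797 -0.1351  0.1287] shift mm [43.6  0.5 41.3]
tool axes x,y,z: [[-0.688, -0.006, -0.726], [0.0, 1.0, -0.009], [0.726, -0.006, -0.688]] w 0.0233 F [ 0.5 -1.9  0.3] q [-0.55 -0.26  2.07  0.62  0.69 -2.48]
t 41.1 pos [ 0.5797 -0.1351  0.1287] shift mm [21.8  0.3 20.6]
tool axes x,y,z: [[-0.688, -0.006, -0.726], [0.0, 1.0, -0.009], [0.726, -0.006, -0.688]] w 0.0233 F [ 0.5 -1.9  0.3] q [-0.55 -0.26  2.07  0.62  0.69 -2.48]
```

Gripped at 23.3 mm. Draw down slowly.

>>> step_arm(series=[[-1,4,0,3,0],[-1,8,0,7,0],[-1,12,0,11,0],[-1,16,0,15,0],[-1,20,0,19,0],[-1,24,0,23,0],[-1,28,0,26,0],[-1,32,0,30,0],[-1,36,0,34,0],[-1,40,0,38,0],[-1,43.6,0.5,41.3,0],[-1,43.6,0.5,41.3,0],[-1,43.6,0.5,41.3,0],[-1,43.6,0.5,41.3,0]])

```text
time: 42.85
tool_pos: [0.5854, -0.1328, 0.0795]
ee_rot: [-3.119, 0.814, -3.139]
wrist_force: [-0.9, -3.2, 12.4]
width: 0.0235
```

```bash
python3 - <<'E'
from h import *
to([0.5797,-0.1351,0.0687])
s=cams.snapshot('scene')
u=px(s,[0.56,-.137,.14]).astype(int); cv2.imwrite('pics/j.png',cv2.resize(s['pixels'][u[1]-25:u[1]+35,u[0]-30:u[0]+30,::-1],(600,600),interpolation=cv2.INTER_CUBIC))
for l in('balance_center','balance_mouth','collar'):
    print(l,[(round(d['p'],2),np.round(d['position'],3).tolist()) for d in models.pinpoint(s,l) if abs(d['position'][1]+.137)<.06 and .5<d['position'][0]<.65])
for z in(.1825,.155,.127,.0775):print(z,(px(s,[.5685,-.1355,z])-u+[30,25])*10)
E
```

```text
t 42.85 pos [ 0.5854 -0.1328  0.0795] shift mm [11.8 -2.3  3.4]
tool axes x,y,z: [[-0.687, -0.002, -0.727], [0.014, 1.0, -0.015], [0.727, -0.021, -0.687]] w 0.0235 F [-0.9 -3.2 12.4] q [-0.52 -0.18  2.12  0.7   0.57 -2.57]
balance_center [(0.48, [0.565, -0.137, 0.237])]
balance_mouth [(0.64, [0.57, -0.134, 0.185]), (0.38, [0.566, -0.133, 0.315]), (0.3, [0.534, -0.14, 0.354])]
collar [(0.6, [0.577, -0.128, 0.091])]
0.1825 [287.32399879 214.33715371]
0.155 [292.16279333 255.88347578]
0.127 [296.9339675  296.86104568]
0.0775 [305.00712657 366.22476681]
```

View pics/j.png

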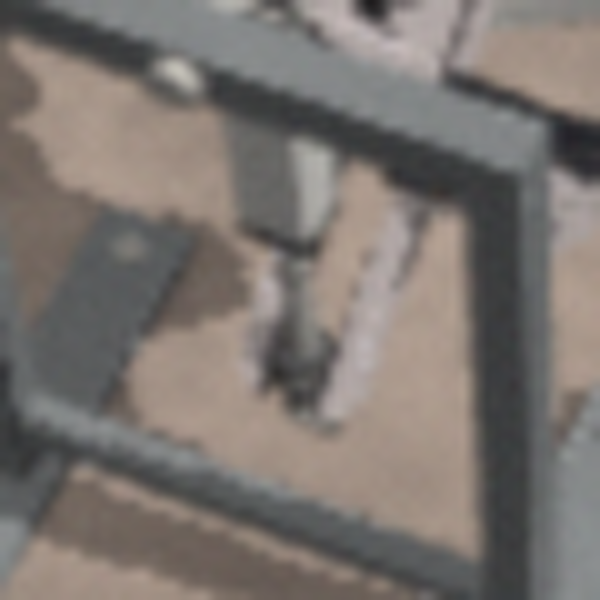

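Drawn about 49 mm (12.4 N). The last joint is at its range end (−2.57), which pushed the pose off by about 6 mm in x. A small turn relieves it; then continue to 60 mm.

>>> step_arm(series=[[-1,2,0,0,1.5],[-1,4,-1,1,3],[-1,6,-1,2,3.5],[-1,8,-2,3,3.5],[-1,10,-2,3,3.5],[-1,12,-2,3,3.5],[-1,12,-2,3,3.5],[-1,12,-2,3,3.5]])

```text
time: 44.05
tool_pos: [0.5799, -0.1345, 0.0699]
ee_rot: [3.102, 0.814, 3.06]
wrist_force: [0.4, 0.2, 13.7]
width: 0.0237
```

```bash
python3 - <<'E'
from h import *
to([0.5797,-0.1351,0.0687])
E
```

```text
t 44.05 pos [ 0.5799 -0.1345  0.0699] shift mm [ 0.9 -0.7  0.7]
tool axes x,y,z: [[-0.684, 0.056, -0.727], [0.053, 0.998, 0.027], [0.727, -0.02, -0.686]] w 0.0237 F [ 0.4  0.2 13.7] q [-0.54 -0.18  2.14  0.74  0.56 -2.56]
```

```bash
python3 - <<'E'
from h import *
F=[];I=[]
for i in range(16):
    s=cams.snapshot('scene');I.append(s['pixels'].astype(float));o=robot.get_obs();F.append(np.r_[o['wrist_force'],o['tool_pos']])
F=np.array(F);print('t',o['time'],F.mean(0).round(3),F.std(0).round(3))
im=np.mean(I,0)
for l in('balance_eye','balance_center','balance_mouth','collar'):
    print(l,[(round(d['p'],2),np.round(d['position'],3).tolist()) for d in models.pinpoint(s,l) if abs(d['position'][1]+.137)<.06 and .5<d['position'][0]<.65])
g=im.mean(2).astype(np.float32)
for dx in (-.004,0,.004):
  v=[]
  for z in np.arange(.200,.060,-.004):
    p=px(s,[.5685,-.1355+dx,z]); v.append(int(cv2.getRectSubPix(g,(1,1),(float(p[0]),float(p[1])))[0,0]))
  print(dx,v)
u=px(s,[0.5685,-.1355,.15]).astype(int); c=im[u[1]-18:u[1]+27,u[0]-20:u[0]+25,::-1].astype(np.uint8)
c=cv2.resize(c,(585,585),interpolation=cv2.INTER_CUBIC)
for z in(.1825,.1637,.1437,.0925):
    q=(px(s,[.5685,-.1355,z])-u+[20.5,18.5])*13; cv2.line(c,(int(q[0])-120,int(q[1])),(int(q[0])-80,int(q[1])),(0,0,255),1)
cv2.imwrite('pics/k.png',c)
E
```

```text
t 44.85 [ 0.452  0.86  14.421  0.58  -0.134  0.07 ] [0.535 0.432 0.52  0.    0.    0.   ]
balance_eye [(0.56, [0.568, -0.134, 0.318])]
balance_center [(0.67, [0.564, -0.138, 0.238])]
balance_mouth [(0.76, [0.571, -0.133, 0.181])]
collar [(0.62, [0.571, -0.13, 0.081]), (0.53, [0.568, -0.136, 0.182]), (0.43, [0.532, -0.139, 0.354])]
-0.004 [100, 100, 100, 100, 99, 95, 89, 69, 59, 67, 78, 91, 99, 105, 107, 105, 101, 106, 109, 109, 104, 97, 90, 87, 86, 85, 85, 84, 83, 82, 80, 79, 78, 84, 90]
0 [104, 104, 104, 104, 102, 99, 87, 72, 58, 58, 78, 95, 110, 110, 109, 107, 110, 114, 114, 114, 112, 111, 110, 110, 109, 108, 106, 102, 96, 86, 79, 74, 77, 84, 81]
0.004 [126, 128, 129, 129, 126, 120, 108, 87, 65, 86, 102, 115, 119, 121, 125, 129, 131, 132, 133, 133, 132, 131, 130, 128, 126, 121, 114, 105, 93, 82, 77, 77, 87, 94, 102]
```

View pics/k.png

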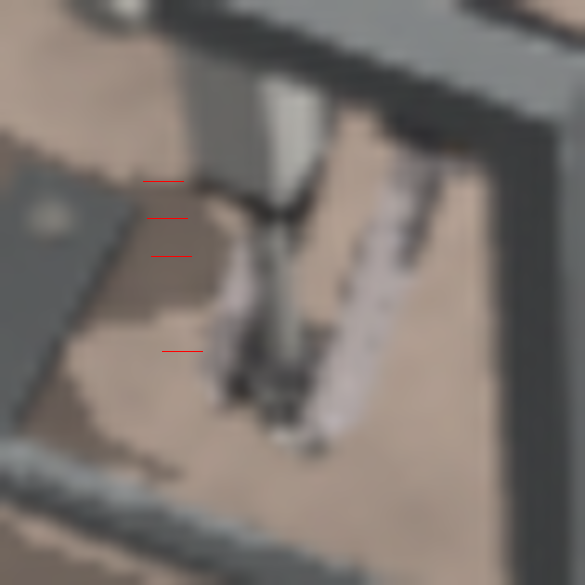

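Mean pull is 14.4 N at 58.8 mm of TCP travel, a touch short. The crop shows the rod vertical, with the dark band right at the mouth (px 275,210). Add about 2.3 mm.

>>> step_arm(series=[[-1,1,0,0.9,0],[-1,1.7,0,1.6,0],[-1,1.7,0,1.6,0],[-1,1.7,0,1.6,0]])

```text
time: 45.55
tool_pos: [0.5801, -0.1346, 0.0679]
ee_rot: [3.102, 0.815, 3.06]
wrist_force: [0.1, 1.0, 14.3]
width: 0.0235
```

```bash
python3 - <<'E'
from h import *
F=[];I=[];J=[]
for i in range(20):
    s=cams.snapshot('scene');I.append(s['pixels'].astype(float));o=robot.get_obs();F.append(np.r_[o['wrist_force'],o['tool_pos']])
F=np.array(F);print('t',o['time'],F.mean(0).round(4),o['joint_positions'].round(3))
for n in ('scene','top'):
  s=cams.snapshot(n)
  for l in('balance_eye','balance_center','balance_mouth','collar'):
    print(l,[(round(d['p'],2),np.round(d['position'],3).tolist()) for d in models.pinpoint(s,l) if abs(d['position'][1]+.137)<.06 and .5<d['position'][0]<.65])
s=cams.snapshot('scene');g=np.mean(I,0).mean(2).astype(np.float32)
for dx in (-.004,0,.004):
  print(dx,[int(cv2.getRectSubPix(g,(1,1),tuple(map(float,px(s,[.5685,-.1355+dx,z]))))[0,0]) for z in np.arange(.200,.120,-.003)])
E
```

```text
t 46.55 [ 0.2921  0.7612 15.0871  0.5801 -0.1346  0.0679] [-0.537 -0.173  2.142  0.744  0.551 -2.564]
balance_eye [(0.58, [0.564, -0.133, 0.316])]
balance_center [(0.5, [0.563, -0.14, 0.236])]
balance_mouth [(0.51, [0.573, -0.136, 0.186]), (0.33, [0.565, -0.134, 0.319]), (0.31, [0.568, -0.132, 0.319])]
collar [(0.51, [0.572, -0.13, 0.079])]
balance_eye [(0.69, [0.572, -0.134, 0.315])]
balance_center [(0.68, [0.567, -0.141, 0.24])]
balance_mouth [(0.42, [0.568, -0.133, 0.187])]
collar []
-0.004 [100, 100, 100, 100, 100, 100, 98, 94, 89, 74, 58, 60, 64, 70, 79, 87, 93, 98, 103, 108, 106, 104, 104, 105, 106, 109, 111]
0 [104, 104, 104, 104, 104, 104, 101, 98, 87, 76, 70, 64, 70, 87, 99, 100, 102, 106, 108, 105, 100, 99, 105, 110, 113, 116, 116]
0.004 [126, 127, 128, 129, 130, 128, 126, 118, 110, 96, 78, 75, 92, 105, 110, 115, 114, 113, 108, 103, 105, 117, 128, 131, 133, 134, 134]
```

```bash
python3 -c "
from h import *
print(robot.close_job())"
```

```text
the job is handed in; nothing more can be done
None
```

The spring balance hangs by its eye on the weighing stand's hook, with its rod drawn to about the broad ring. I handed the job in with the gripper still holding the collar, at about 46.6 s of the 72 s. `close_job` gave no verdict.

**What I did:** I picked up the balance farthest to the robot's left and tilted the tool by pushing at the edge of the arm's reach. I slid the eye down the hook's slope, let go, and let it hang while the arm was away. A camera check showed it hanging upright before I gripped the collar and drew the rod down.

**Last checks on the draw (target 60 mm):**

| Check | Reading | Draw it suggests |
|---|---|---|
| Tool travel since gripping | 60.8 mm | about 61 mm |
| Mean pull | 15.1 N | about 57–60 mm, depending on the rod's own weight |
| Thin ring seen in the camera | 38–39 mm below the mouth | about 58–59.5 mm |
| Network points, collar to mouth | 107 mm | about 62 mm (noisy) |

**What went wrong or is uncertain:**
- **First grasp:** it missed because I lifted before the fingers had closed, and I repeated it. The balance did not move noticeably.
- **Stray move at release:** I mistyped one row, which nudged the balance while it was still held. It hung correctly afterwards.
- **Joint 5:** while tilting it read 2.654 against the listed 2.65, and about 2.66 (rounded) for a moment.
- **Joint 6:** it reached its range end of −2.57 while drawing. This shifted the pull sideways by about 6 mm for a moment, until a 3.5° turn corrected it; it ended at −2.564.
- **Not checked:** I did not look again at the shaker, bowl or scraper at the end.

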